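Stack a turned-over parts pot on a separator sheet

TASK

Put away the bike-parts pots on this garage bench: lay the white separator sheet flat and square over the two blue mouth-down pots so that it covers them both, then turn the yellow pot over and set it mouth-down in the middle of the sheet. Set everything down gently, never dropping the yellow pot or pressing hard on the stack, keep the blue pots where they stand, and leave the jar, the wrench and the pedal alone.

Things in the scene. Friction and masses are not known exactly. Their poses are not given: they have to be found in the camera images.
- pot: yellow square pot with a black rim band, loose, mouth-up on the bench at the start: 56 x 56 mm outside, 60 mm tall, straight walls and floor 4 mm thick, hard plastic, 60 to 130 g. It lies steadily on any flat side. Origin at the centre of the outside of its closed bottom; z axis points from bottom to mouth, x and y are normal to its flat sides
- pot_mid (a point): the centre of the yellow pot's outer volume, 30 mm along its z axis from its origin
- sheet: the white rigid separator sheet: 66 mm (its x) x 150 mm (its y) x 5 mm thick, about 50 g, loose, lying flat at the start on a wooden batten with its underside 12 mm above the bench; the batten is narrower (36 mm) than the sheet, so both long edges overhang by 15 mm. Origin at the centre of its underside
- sheet_mid (a point): the centre of the sheet, midway through its thickness
- board: the fixed wooden stacking board on the bench, 95 mm (its x) x 165 mm (its y) x 8 mm thick, origin at the centre of its underside (bench height). The two blue pots stand on it side by side along its y, centred on it
- layer_pot_a: blue pot with a white rim band, same shape and size as the yellow one, 90 g, loose, standing mouth-down on the board 34 mm from its centre along the board's +y. Origin at the centre of its closed bottom, which is now its top face, 68 mm above the bench; its z axis points down
- layer_pot_b: the same, 34 mm from the board's centre along the board's -y (12 mm gap between the two blue pots)
- jar: bystander: small amber jar with a red lid, 52 mm across, 70 mm tall, loose; origin at the centre of its underside
- wrench: bystander: steel wrench about 170 mm long (along its x), under 12 mm high, lying on the bench, loose; origin near its middle, on its underside
- pedal: bystander: black bicycle pedal, 90 x 78 mm, 22 mm high, loose; origin at the centre of its underside
There are look-alikes about, which are no part of the job. What is shaped like the sheet but pink is not meant.

How it is judged:
On the way, in this order (a step that is already met when the one before it is completed fails the run):
1. the separator sheet lies released, flat and square over the two blue pots (horizontal distance between sheet_mid and board below 0.015 m and angle between the y axis of sheet and the y axis of board, either way round below 0.2 rad and z of sheet_mid in the frame of board between 0.0665 and 0.0745 m and contact force between the fingers and sheet below 0.05 N), for 0.2 s.
2. the yellow pot stands released, mouth-down on the sheet (angle between pot's own z axis and vertical above 3.04 rad and horizontal distance between pot and sheet_mid below 0.015 m and z of pot in the frame of board between 0.128 and 0.138 m and contact force between the fingers and pot below 0.05 N), for 0.2 s.
At the end, for the whole second after the job is handed in: Sheet flat on both blue pots, centre within 15 mm and long side within 0.2 rad of the board's; yellow pot at rest mouth-down on the sheet (within 0.1 rad of upright, 15 mm of the sheet's centre); blue pots within 15 mm of where they stood (horizontal distance between sheet_mid and board below 0.015 m and angle between the y axis of sheet and the y axis of board, either way round below 0.2 rad and z of sheet_mid in the frame of board between 0.0665 and 0.0745 m and angle between pot's own z axis and vertical above 3.04 rad and horizontal distance between pot and sheet_mid below 0.015 m and z of pot in the frame of board between 0.128 and 0.138 m and distance of each of layer_pot_a, layer_pot_b from where it was at the start of the episode below 0.015 m and linear speed of each of pot, sheet below 0.02 m/s); the robot touches nothing.
It fails at once if the stack is pressed hard (over 40 N between the sheet and a blue pot or the yellow pot) (contact force between sheet and layer_pot_a above 40 N or contact force between sheet and layer_pot_b above 40 N or contact force between sheet and pot above 40 N).
It fails at once if the yellow pot is dropped or thrown (moves faster than 0.6 m/s while not held) (contact force between the fingers and pot below 0.05 N and linear speed of pot above 0.6 m/s).
It fails at once if a blue pot is tipped or shoved (more than 30 mm) (distance of any of layer_pot_a, layer_pot_b from where it was at the start of the episode above 0.03 m).
It fails at once if the jar, wrench or pedal is moved more than 20 mm (distance of any of jar, wrench, pedal from where it was at the start of the episode above 0.02 m).
It also fails if it takes over 72 s, if anything falls off the work surface, if the arm or the gripper's body presses on something with over 40 N, if the wrist force passes 120 N, or if a joint passes its speed limit or range.

ROBOT

A 6-joint arm with a two-finger parallel gripper is mounted at the origin on the work surface. World frame = base frame: x ahead of the robot, y to its left, z up, the work surface at z = 0. Lengths are in m, angles in rad, forces in N, time in s.
With the tool pointing down it reaches from about 0.35 to 0.85 m from the base axis. Payload 8.1 kg.
Tool frame: the origin (TCP) lies between the finger pads; the fingertips stand tips_ahead ahead of it and the grasp point (between the pads) lies 8 mm behind it (tips_ahead is the distance from the TCP to the fingertips, in m); z points along the fingers, x is the direction in which the jaws open and shut, and the axes are right-handed (so a half turn about z gives the same grasp; the last joint's range is limited). The gripper opens to 93 mm and grips with 3 to 60 N. Pads are 15 mm wide; open, the fingers measure 128 mm over their backs; the gripper's body (75 mm by 188 mm) begins 65 mm behind the grasp point.
Start: joints at [1.087, 0.13, 1.488, -0, 1.523, -0.085], TCP at [0.233, 0.553, 0.23] pointing down, gripper open.
Joint ranges: [-2.96, 2.96], [-0.89, 2.26], [0.02, 2.5], [-1.34, 4.48], [0, 2.73], [-2.66, 2.66]. Speed limits (rad/s): [2.39, 2.39, 2.79, 3.14, 3.14, 3.14].

INTERFACE

Orientations are given as a rotation vector (axis times angle).
In Python, from plant import * gives the robot as it stands.
- The arm moves only by the tool play_rows, never from a script. Its argument "increments" is a list that holds one entry, the list of rows, each a list of 4 numbers: the shift along the tool's x, y, z in cm, then the turn about the tool's z in rad. A call has 1 to 5 rows; each row is the pose to reach, as a shift and turn from the pose measured when the call began, along the tool's axes at that moment; what a row does not reach only later rows make up. A row lasts 1/10 s, in which the tool goes at most 50 mm and 8.59 degrees, less where a joint would pass 70% of its speed; a pose out of reach is approached as far as the arm can. A call with a gripper value outside its range is refused whole. "jaw" is the finger opening in cm, from 0 to 9.3, set as the call begins (left out, the last holds). The fingers move at their own pace and stop on an object; "squeeze" is the grip in N (left out, the last holds). Time passes only in rows, so rows that repeat a pose let the fingers close. It gives the time, the measured TCP pose, the force and the opening at its end, in the units of the state.
- read_state(): the state, without advancing time (a new reading comes with each control period).
- read_camera(name): name is "scene" or "top"; returns (picture, depth): 400x640x3 uint8, blue, green, red; 400x640 float32, m along the optical axis (not along the pixel's ray), 0 where there is no reading.
- camera_params(name): a dict with "K" (3x3 intrinsics, pixels), "k1" (the pictures are not rectified: a ray, as slopes to the right and down, at radius r is drawn at 1 + k1 r^2 times it, then the intrinsics apply), "eye" and "orientation" of the camera in the world. Camera axes: x right, y up, looking along -z (the intrinsics and any distortion apply to the point x, -y, -z); pixel columns grow to the right and rows downward; lengths in m; the calibration is good to about 2 mm. A picture is of the moment at which its call begins. camera_params takes no time and is no camera call.
- close_job(): hands the job in, once; it reports no verdict.
The state is a dict: "t": time; "q": joint angles; "dq": joint speeds; "joint_torque": joint torques, N m; "tool_pos": TCP position; "orientation": TCP orientation; "force": force on the tool from outside, world axes, zero at the start; "wrist_torque": the same for the moment, N m; "opening": finger opening in m.
Only numpy, scipy, OpenCV 4.12 (cv2) and the standard library are available. Lean on these libraries where they do the work, as an engineer would, in place of code of your own. Each camera call takes 0.05 s, during which the arm holds its last target.

## Working session

There is one attempt and no reset: what is moved stays moved. The work goes in short steps, Python scripts to look and compute and a tool call to move; the robot and the scene stay as the last step left them, time stands still between calls to the robot, and variables do not carry over. Pictures are saved under pics/ and viewed, and the job is handed in when it is done.

Besides the shell and the picture viewer there is one more tool, called after "Call:" as a command line: name --argument value ..., lists and objects as JSON in quotes. play_rows: Moves the arm, as the interface text tells. Its arguments: {"type":"object","properties":{"increments":{"type":"array"},"jaw":{"type":"number"},"squeeze":{"type":"number"}},"required":["increments"]}

```bash
mkdir -p pics; ls; python3 - <<'E'
from plant import *
import cv2,numpy as np
print(read_state())
for n in ("scene","top"):
    p,d=read_camera(n); cv2.imwrite(f"pics/{n}0.png",p); np.savez(f"{n}0.npz",p=p,d=d)
    print(n,camera_params(n),(d>0).mean())
E
```

```text
pics
{'t': 0.0, 'q': array([ 1.08662673e+00,  1.31133632e-01,  1.48928848e+00, -1.71524058e-05,
        1.52302458e+00, -8.53699859e-02]), 'dq': array([-0.00086166,  0.00081793, -0.00032347, -0.00109958,  0.00064872,
        0.00116014]), 'joint_torque': array([ 4.31647959e-04, -5.59851480e+01, -4.91753089e+01,  7.68614095e-02,
        3.57806298e-02, -1.78747046e-04]), 'tool_pos': array([0.23269281, 0.5524293 , 0.22859885]), 'orientation': array([ 2.61669500e+00,  1.73689961e+00, -2.54125980e-03]), 'force': array([-0.10435592,  0.35939516,  0.51990931]), 'wrist_torque': array([-0.0183404 ,  0.01651073,  0.05599293]), 'opening': 0.09303324983609002}
scene {'K': array([[378.1841526 ,   0.        , 319.18820798],
       [  0.        , 378.1841526 , 196.76874555],
       [  0.        ,   0.        ,   1.        ]]), 'k1': -0.03698259763099994, 'eye': array([1.07140413, 0.43527455, 0.64728492]), 'orientation': array([0.41191742, 0.96975308, 2.13171986])} 0.995953125
top {'K': array([[504.26815101,   0.        , 315.73655092],
       [  0.        , 504.26815101, 201.4450559 ],
       [  0.        ,   0.        ,   1.        ]]), 'k1': -0.14676978194007934, 'eye': array([ 0.45770577, -0.00807406,  1.1654771 ]), 'orientation': array([ 0.08646474, -0.08182249, -1.55323134])} 0.99610546875
```

View pics/scene0.png

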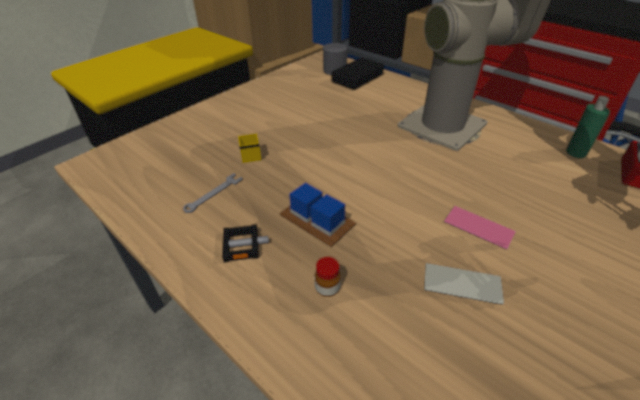

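View pics/top0.png

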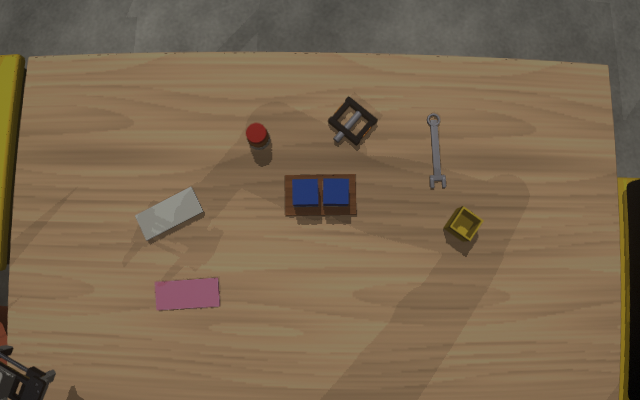

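Top view: white sheet at about (170,214), blue pots (305,193)/(336,192) on the board, yellow pot mouth-up at (464,224). The jar is at (257,135), pedal (352,122), wrench (436,150) and the pink decoy (187,294).

```bash
cat > h.py <<'E'
from plant import *
import cv2,numpy as np
from scipy.spatial.transform import Rotation as R
def rays(n,px):
    c=camera_params(n); px=np.asarray(px,float).reshape(-1,1,2)
    # drawn = s*(1+k1 r^2)
    u=cv2.undistortPointsIter(px,c["K"],np.array([c["k1"],0,0,0,0.]),None,None,(3,50,1e-10)).reshape(-1,2)
    d=np.c_[u[:,0],-u[:,1],-np.ones(len(u))]
    return c["eye"],R.from_rotvec(c["orientation"]).apply(d)
def onplane(n,px,z):
    e,d=rays(n,px); return e+d*((z-e[2])/d[:,2])[:,None]
def cloud(n,dep,mask):
    v,u=np.nonzero(mask&(dep>0)); e,d=rays(n,np.c_[u,v]); return e+d*dep[v,u][:,None]
def rect(n,mask,z):
    cs,_=cv2.findContours(mask.astype(np.uint8),cv2.RETR_EXTERNAL,cv2.CHAIN_APPROX_NONE)
    out=[]
    for c in sorted(cs,key=cv2.contourArea,reverse=True)[:4]:
        if cv2.contourArea(c)<40: continue
        P=onplane(n,c.reshape(-1,2),z)[:,:2]
        r=cv2.minAreaRect((P*1000).astype(np.float32)); out.append(r)
    return out
def tool(s=None):
    s=s or read_state(); return s["tool_pos"],R.from_rotvec(s["orientation"]).as_matrix()
E
python3 - <<'E'
from h import *
f=np.load("top0.npz");p,d=f["p"],f["d"]
h=cv2.cvtColor(p,cv2.COLOR_BGR2HSV);H,S,V=[h[...,i].astype(int) for i in range(3)]
yy,xx=np.mgrid[:400,:640]
def box(a,b,c,e): return (xx>=a)&(xx<=c)&(yy>=b)&(yy<=e)
for nm,m,z in (("sheet",box(120,175,220,255)&(S<45)&(V>90),.017),("blue",box(270,160,370,225)&(H>100)&(H<130)&(S>130),.068),
   ("board",box(270,160,370,225)&(((H<20)&(S>95)&(V<125))|((H>100)&(S>100))),.008),("pot",box(435,195,495,250)&(H>18)&(H<35)&(S>150),.06)):
    print(nm,m.sum(),[tuple(np.round(np.r_[r[0],r[1],r[2]],1)) for r in rect("top",m,z)])
    P=cloud("top",d,m); print("  z pct",np.percentile(P[:,2],[5,50,95]).round(4),"mean",P.mean(0).round(4))
    cv2.imwrite(f"pics/m_{nm}.png",m.astype(np.uint8)*255)
t,M=tool();print(t,M.round(3))
big=cv2.hconcat([cv2.resize(p[175:255,120:220],None,fx=4,fy=4),cv2.resize(p[160:240,270:370],None,fx=4,fy=4)])
big2=cv2.resize(p[190:265,420:520],None,fx=4,fy=4);cv2.imwrite("pics/z1.png",big);cv2.imwrite("pics/z2.png",big2)
E
```

```text
sheet 1773 [(np.float64(549.1), np.float64(337.0), np.float64(65.5), np.float64(150.2), np.float64(28.2))]
  z pct [0.0134 0.0171 0.0208] mean [0.5492 0.3367 0.0171]
blue 1245 [(np.float64(599.8), np.float64(-47.0), np.float64(53.1), np.float64(55.1), np.float64(0.9)), (np.float64(597.6), np.float64(20.0), np.float64(55.3), np.float64(52.8), np.float64(1.2))]
  z pct [0.0651 0.0685 0.0717] mean [ 0.5986 -0.0133  0.0684]
board 5533 [(np.float64(604.0), np.float64(-13.2), np.float64(151.8), np.float64(233.5), np.float64(0.9))]
  z pct [-0.0024  0.0041  0.07  ] mean [ 0.6093 -0.0169  0.0182]
pot 817 [(np.float64(532.1), np.float64(-332.7), np.float64(65.2), np.float64(66.1), np.float64(55.6))]
  z pct [0.0025 0.0279 0.0618] mean [ 0.5344 -0.3412  0.0298]
[0.23275729 0.55249731 0.22872117] [[ 0.388  0.922 -0.001]
 [ 0.922 -0.388 -0.001]
 [-0.002 -0.    -1.   ]]
```

View pics/z1.png

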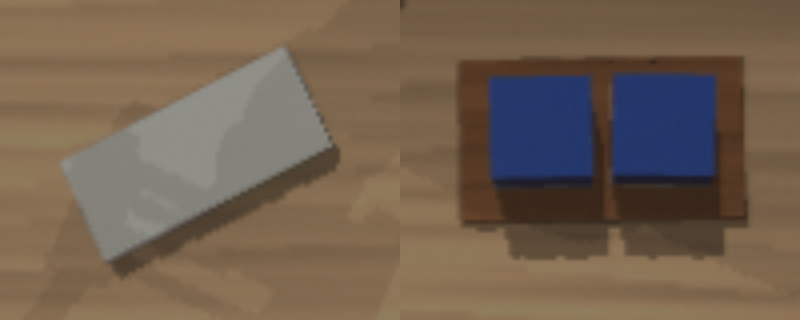

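View pics/z2.png

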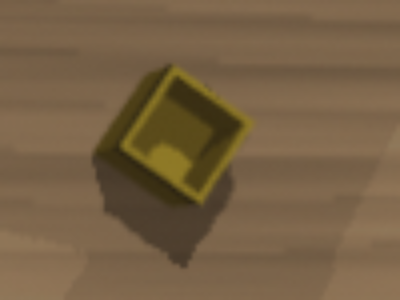

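```bash
python3 - <<'E'
from h import *
z=lambda L,x0,y0:[(x0+a/4-.4,y0+b/4-.4) for a,b in L]
def show(n,P):
    print(n,(P.mean(0)*1000).round(1)); 
    for i in range(4):
        v=P[(i+1)%4]-P[i]; print("  ",(np.linalg.norm(v)*1000).round(1),np.degrees(np.arctan2(v[1],v[0])).round(1))
show("board",onplane("top",z([(59,61),(343,57),(347,222),(60,222)],270,160),.008))
show("pot",onplane("top",z([(173,66),(252,124),(202,203),(121,148)],420,190),.06))
show("sheet",onplane("top",z([(288,45),(335,147),(108,262),(60,163)],120,175),.017))
E
```

```text
board [598.5 -13.6   8. ]
   165.1 -88.3
   96.2 -178.2
   165.3 90.9
   93.8 1.7
pot [ 533.1 -339.6   60. ]
   55.0 -125.4
   53.1 146.6
   54.7 56.7
   55.1 -33.1
sheet [548.8 336.1  17. ]
   66.1 -152.9
   148.6 117.7
   65.2 29.2
   150.9 -61.9
```

```bash
cat >> h.py <<'E'
def inc(x,y,z,yaw=None):
    "x,y,z of TCP in mm, yaw of tool x in deg (mod 180)"
    t,M=tool(); s=M.T@(np.array([x,y,z])/1000-t)*100
    cur=np.degrees(np.arctan2(M[1,0],M[0,0])); a=0
    if yaw is not None:
        a=-np.radians((yaw-cur+90)%180-90)
    print("TCP",(t*1000).round(1),"yaw",cur.round(1),"tilt",np.degrees(np.arccos(-M[2,2])).round(2)," inc cm/rad",s.round(2),round(a,3))
E
python3 - <<'E'
import plant
print([n for n in dir(plant) if n[0]!='_'])
from h import *
print({k:v for k,v in vars(plant).items() if isinstance(v,(int,float,str,dict)) and k[0]!='_'})
inc(549,336.6,150,28.2)
E
```

```text
['IKError', 'camera_params', 'close_job', 'read_camera', 'read_state', 'tips_ahead']
{'tips_ahead': 0.011}
TCP [232.8 552.5 228.7] yaw 67.1 tilt 0.09  inc cm/rad [-7.6  37.53  7.88] 0.68
```

Call:
play_rows --increments '[[[-0.7,4,0.8,0.12],[-1.6,8.5,1.7,0.26],[-2.5,13,2.6,0.4],[-3.4,17.5,3.5,0.54],[-4.3,22,4.4,0.68]]]' --jaw 9.3 --squeeze 30

```text
t: 0.6
tool_pos: [0.4198, 0.426, 0.184]
orientation: [3.048, 0.756, -0.003]
force: [-0.3, 0.7, 0.9]
opening: 0.0934
```

```bash
python3 - <<'E'
from h import *
inc(549,336.6,80,28.2)
E
```

```text
TCP [419.8 426.  184. ] yaw 27.9 tilt 0.13  inc cm/rad [ 7.26 13.93 10.4 ] -0.006
```

Call:
play_rows --increments '[[[1.8,3.5,2,0],[3.6,7,4,0],[5.4,10.5,7,-0.006],[7.26,13.93,10.4,-0.006],[7.26,13.93,10.4,-0.006]]]'

```text
t: 1.1
tool_pos: [0.5486, 0.3314, 0.0731]
orientation: [3.044, 0.759, -0.016]
force: [-1.1, -1.2, -1.9]
opening: 0.0931
```

```bash
python3 - <<'E'
from h import *
p,d=read_camera("scene"); cv2.imwrite("pics/s1.png",cv2.resize(p[200:350,360:580],None,fx=3,fy=3))
inc(549,336.6,16,28.2)
E
```

```text
TCP [548.1 333.4  75.4] yaw 28.0 tilt 0.53  inc cm/rad [ 0.29 -0.25  5.94] -0.003
```

View pics/s1.png

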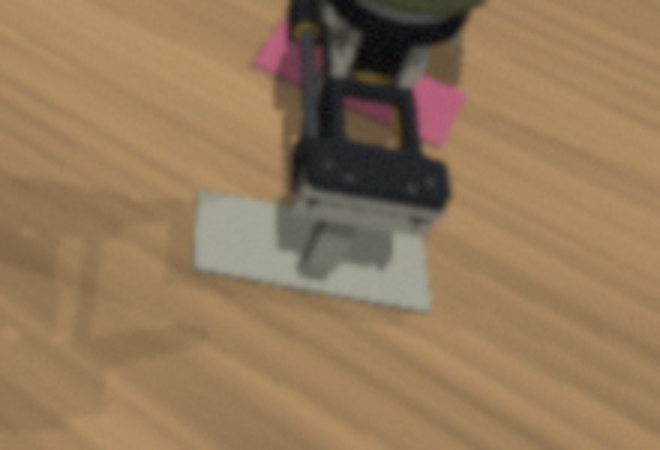

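The gripper stands over the sheet, around (330,240) in the crop. Descending.

Call:
play_rows --increments '[[[0.2,-0.2,1,0],[0.2,-0.2,2.5,0],[0.2,-0.2,3.5,0],[0.2,-0.2,3.5,0]]]'

```text
t: 1.55
tool_pos: [0.5466, 0.336, 0.0382]
orientation: [3.044, 0.762, -0.019]
force: [0.0, -0.4, -0.0]
opening: 0.0931
```

```bash
python3 - <<'E'
from h import *
inc(549,336.6,16,28.2)
E
```

```text
TCP [546.6 336.   38.2] yaw 28.1 tilt 0.71  inc cm/rad [0.27 0.06 2.22] -0.002
```

Call:
play_rows --increments '[[[0.27,0.06,1.1,0],[0.27,0.06,2.2,0],[0.27,0.06,2.2,0]]]'

```text
t: 1.85
tool_pos: [0.5475, 0.3361, 0.0138]
orientation: [3.043, 0.762, -0.024]
force: [0.7, -0.1, -0.1]
opening: 0.0933
```

Call:
play_rows --increments '[[[0,0,0,0],[0,0,0,0],[0,0,0,0],[0,0,0,0],[0,0,0,0]]]' --jaw 5 --squeeze 25

```text
t: 2.35
tool_pos: [0.5479, 0.3362, 0.0144]
orientation: [3.043, 0.762, -0.022]
force: [0.8, 0.7, 1.8]
opening: 0.0657
```

```bash
python3 - <<'E'
from h import *
inc(549,336.6,90,28.2)
E
```

```text
TCP [547.9 336.2  14.4] yaw 28.1 tilt 0.85  inc cm/rad [ 0.    0.02 -7.57] -0.001
```

Call:
play_rows --increments '[[[0,0,-2,0],[0,0,-5,0],[0,0,-9,0],[0,0,-12,0],[0,0,-12,0]]]'

```text
t: 2.85
tool_pos: [0.5527, 0.3389, 0.1411]
orientation: [3.045, 0.763, -0.007]
force: [0.5, 0.5, 0.2]
opening: 0.0651
```

```bash
python3 - <<'E'
from h import *
inc(598.6,-13.6,130,1.3)
s=read_state();print(s["opening"],s["q"])
E
```

```text
TCP [552.7 338.9 141.1] yaw 28.1 tilt 0.28  inc cm/rad [-12.56  33.25   1.21] 0.468
0.06512222185781347 [ 4.71644040e-01  3.17148973e-01  1.43657422e+00 -1.25479185e-03
  1.39265749e+00 -1.89021787e-02]
```

Call:
play_rows --increments '[[[-1.2,3,0,0.05],[-2.6,7,0,0.12],[-4.2,11,0,0.2],[-5.7,15,0,0.28],[-7.2,19,0,0.36]]]'

```text
t: 3.35
tool_pos: [0.5782, 0.1357, 0.1407]
orientation: [3.132, 0.2, -0.008]
force: [0.5, -0.9, -1.2]
opening: 0.0655
```

```bash
python3 - <<'E'
from h import *
inc(598.6,-13.6,130,1.3)
E
```

```text
TCP [578.2 135.7 140.7] yaw 7.3 tilt 0.34  inc cm/rad [ 0.13 15.06  1.11] 0.105
```

Call:
play_rows --increments '[[[0,4,0,0.03],[0,8,0.4,0.06],[0.1,12,0.8,0.1],[0.13,15.06,1.1,0.105],[0.13,15.06,1.1,0.105]]]'

```text
t: 3.85
tool_pos: [0.598, -0.0175, 0.1286]
orientation: [3.137, 0.029, -0.01]
force: [-1.4, 0.3, -1.0]
opening: 0.0657
```

Call:
play_rows --increments '[[[0,0,0,0],[0,0,0,0]]]'

```text
t: 4.05
tool_pos: [0.5975, -0.0171, 0.1278]
orientation: [3.137, 0.029, -0.012]
force: [0.0, -0.4, -1.4]
opening: 0.0656
```

```bash
python3 - <<'E'
from h import *
inc(598.6,-13.6,85,1.3)
p,d=read_camera("top"); cv2.imwrite("pics/t2.png",cv2.resize(p[110:260,220:420],None,fx=4,fy=4))
p2,d2=read_camera("scene"); cv2.imwrite("pics/s2.png",cv2.resize(p2[130:290,230:430],None,fx=4,fy=3))
np.savez("t2.npz",p=p,d=d,p2=p2,d2=d2)
E
```

```text
TCP [597.5 -17.1 127.8] yaw 1.1 tilt 0.51  inc cm/rad [ 0.16 -0.36  4.28] -0.004
```

View pics/t2.png

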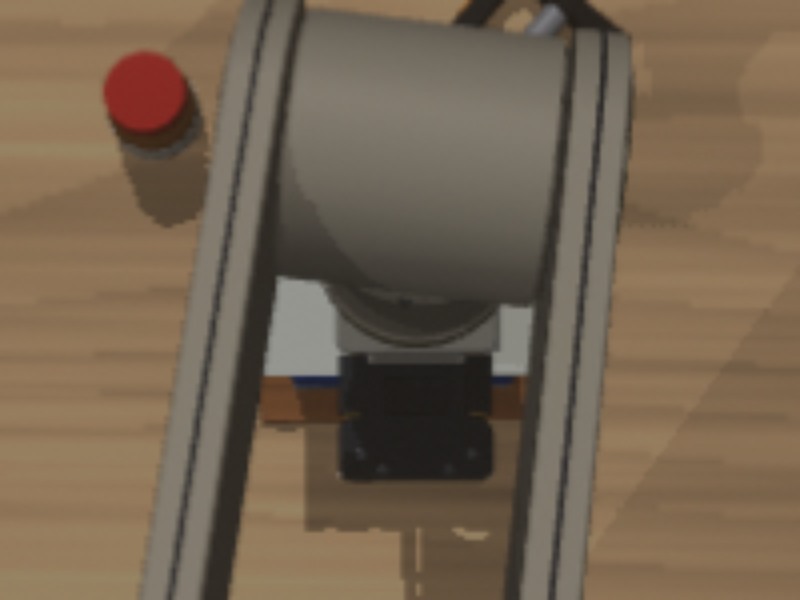

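View pics/s2.png

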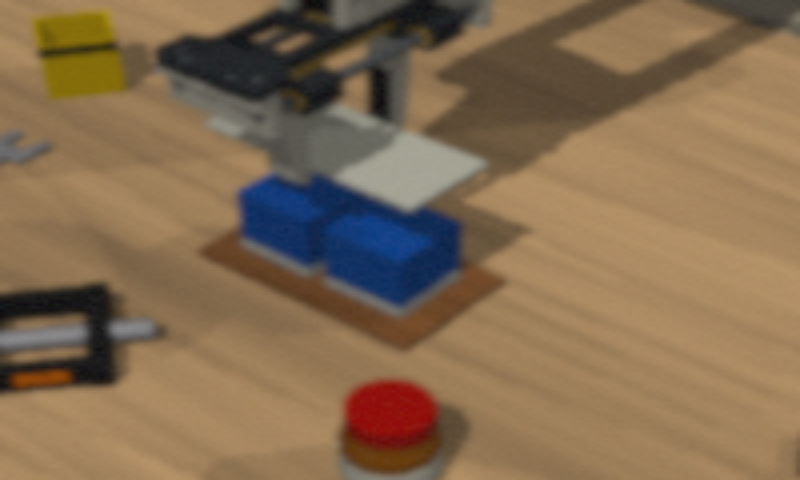

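```bash
python3 - <<'E'
from h import *
px=[(230+a/4-.4,130+b/3-.3) for a,b in [(411,207),(487,162)]]
print(onplane("scene",px,.130)*1000)
px=[(230+a/4-.4,130+b/3-.3) for a,b in [(398,262-6),(462,216+2)]]
print(onplane("scene",[(230+a/4-.4,130+b/3-.3) for a,b in [(400,347),(505,280)]],.008)*1000, "board corners")
inc(598.6,-13.6,71,1.3)
E
```

```text
[[628.58025122  61.15518409 130.        ]
 [565.01170722  60.35519381 130.        ]]
[[646.77651995  70.07062354   8.        ]
 [553.15034279  70.98495993   8.        ]] board corners
TCP [597.8 -16.4 128.3] yaw 1.1 tilt 0.47  inc cm/rad [ 0.13 -0.31  5.73] -0.003
```

Call:
play_rows --increments '[[[0.25,-0.27,0.8,0],[0.25,-0.27,1.6,0],[0.25,-0.27,2.4,0],[0.25,-0.27,3.2,0],[0.25,-0.27,3.2,0]]]'

```text
t: 4.65
tool_pos: [0.5986, -0.0136, 0.0941]
orientation: [3.138, 0.031, -0.016]
force: [-1.0, -0.5, -0.5]
opening: 0.0654
```

```bash
python3 - <<'E'
from h import *
inc(599.6,-13.8,75,1.3)
E
```

```text
TCP [598.6 -13.6  94.1] yaw 1.1 tilt 0.63  inc cm/rad [0.12 0.01 1.91] -0.003
```

Call:
play_rows --increments '[[[0.12,0,0.6,0],[0.12,0,1.2,0],[0.12,0,1.7,0],[0.12,0,1.9,0],[0.12,0,1.9,0]]]'

```text
t: 5.15
tool_pos: [0.5993, -0.0137, 0.0746]
orientation: [3.138, 0.031, -0.017]
force: [-0.1, 0.2, -0.3]
opening: 0.0653
```

Call:
play_rows --increments '[[[0,0,0.1,0],[0,0,0.2,0],[0,0,0.3,0],[0,0,0.3,0]]]'

```text
t: 5.55
tool_pos: [0.5993, -0.0137, 0.0716]
orientation: [3.138, 0.031, -0.017]
force: [-0.4, 0.3, -0.1]
opening: 0.0656
```

```bash
python3 - <<'E'
from h import *
inc(599.6,-13.8,71,1.3)
p2,d2=read_camera("scene"); cv2.imwrite("pics/s3.png",cv2.resize(p2[160:260,260:380],None,fx=6,fy=5))
E
```

```text
TCP [599.3 -13.7  71.6] yaw 1.1 tilt 0.67  inc cm/rad [0.03 0.01 0.06] -0.003
```

View pics/s3.png

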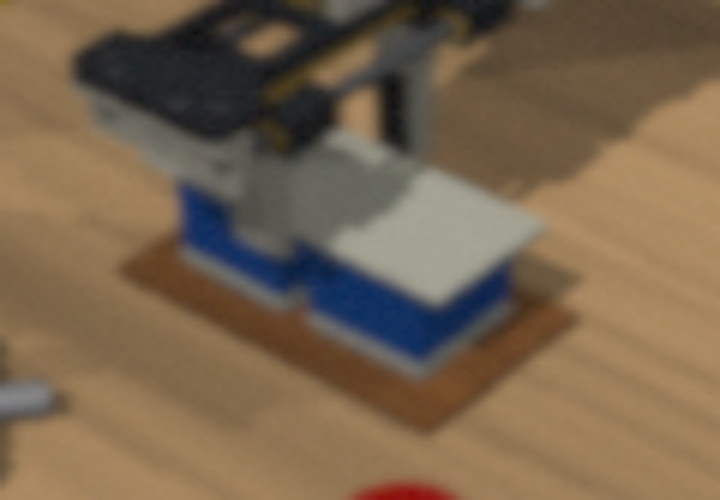

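The sheet sits just over both pots, with its near corner at (438,305) in the crop. Lowering the last millimetres.

Call:
play_rows --increments '[[[0,0,0.05,0],[0,0,0.1,0],[0,0,0.1,0]]]'

```text
t: 5.9
tool_pos: [0.5993, -0.0137, 0.0706]
orientation: [3.138, 0.031, -0.017]
force: [0.6, -0.7, -1.0]
opening: 0.0659
```

Call:
play_rows --increments '[[[0,0,0.05,0],[0,0,0.1,0],[0,0,0.1,0]]]'

```text
t: 6.2
tool_pos: [0.5994, -0.0137, 0.0704]
orientation: [3.138, 0.031, -0.017]
force: [-3.0, -0.2, 5.6]
opening: 0.0652
```

Call:
play_rows --increments '[[[0,0,0,0],[0,0,0,0],[0,0,0,0],[0,0,0,0]]]' --jaw 8

```text
t: 6.6
tool_pos: [0.5993, -0.0137, 0.0702]
orientation: [3.138, 0.031, -0.017]
force: [0.4, -0.8, -0.2]
opening: 0.0798
```

Call:
play_rows --increments '[[[0,0,-1,0],[0,0,-3,0],[0,0,-6,0],[0,0,-10,0],[0,0,-13,0]]]'

```text
t: 7.1
tool_pos: [0.6013, -0.0132, 0.2035]
orientation: [3.137, 0.031, -0.014]
force: [-0.0, 0.3, 0.7]
opening: 0.08
```

```bash
python3 - <<'E'
from h import *
inc(533,-339.6,150,56)
p2,d2=read_camera("scene"); cv2.imwrite("pics/s4.png",cv2.resize(p2[130:260,220:380],None,fx=5,fy=4))
E
```

```text
TCP [601.3 -13.2 203.5] yaw 1.1 tilt 0.56  inc cm/rad [-7.43 32.48  5.54] -0.958
```

View pics/s4.png

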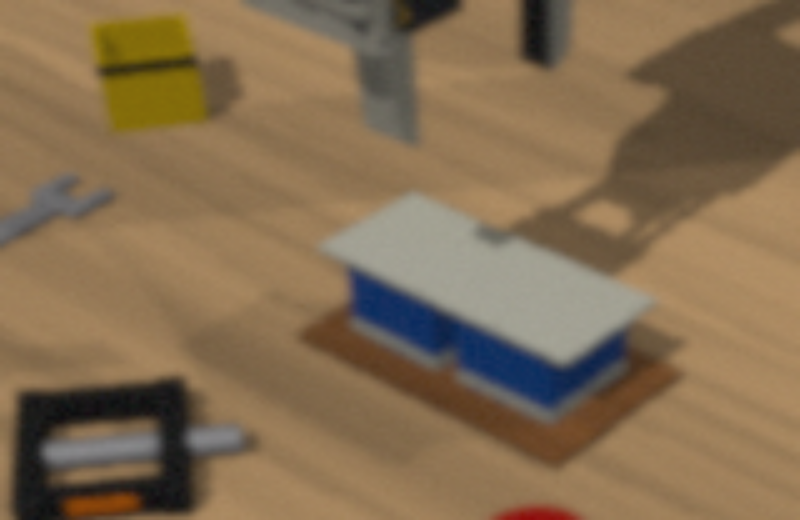

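The sheet lies square over both blue pots, its corners overhanging evenly. Next the yellow pot: I'll grip it off-centre with a light squeeze and tip it over its bottom edge.

```bash
python3 - <<'E'
from h import *
inc(543,-324.7,115,-34); print(read_state()["q"])
E
```

```text
TCP [603.8 -13.4 209.5] yaw 1.1 tilt 0.29  inc cm/rad [-6.69 30.95  9.61] 0.613
[-0.10406036  0.15148409  1.50182572 -0.00499779  1.48890218 -0.12359428]
```

Call:
play_rows --increments '[[[-0.8,3.5,0,0.1],[-1.7,8,0,0.22],[-2.6,12,0,0.35],[-3.5,16,0,0.48],[-4.4,20,0,0.6]]]' --jaw 9.3

```text
t: 7.65
tool_pos: [0.5633, -0.2158, 0.2113]
orientation: [3.003, -0.905, 0.002]
force: [-0.2, -0.2, -0.1]
opening: 0.0931
```

```bash
python3 - <<'E'
from h import *
inc(543,-324.7,115,-34)
E
```

```text
TCP [ 563.3 -215.8  211.3] yaw -33.5 tilt 0.3  inc cm/rad [ 4.29 10.15  9.69] 0.008
```

Call:
play_rows --increments '[[[1,2.5,1.5,0.008],[2.2,5,3.5,0.008],[3.4,7.5,6,0.008],[4.29,10.15,8.5,0.008],[4.29,10.15,9.2,0.008]]]'

```text
t: 8.15
tool_pos: [0.5402, -0.3268, 0.1167]
orientation: [2.998, -0.922, -0.005]
force: [-0.9, 1.2, -1.2]
opening: 0.0928
```

Call:
play_rows --increments '[[[0,0,0,0]]]'

```text
t: 8.25
tool_pos: [0.5395, -0.3264, 0.1157]
orientation: [2.999, -0.924, -0.008]
force: [0.5, 0.2, 0.2]
opening: 0.093
```

```bash
cat > snap.py <<'E'
from h import *
import sys
def snap(n,x0,x1,y0,y1,f,out):
    p,d=read_camera(n); cv2.imwrite(f"pics/{out}.png",cv2.resize(p[y0:y1,x0:x1],None,fx=f,fy=f,interpolation=cv2.INTER_CUBIC)); np.savez(f"{out}.npz",p=p,d=d); return p,d
E
python3 - <<'E'
from snap import *
snap("scene",180,340,80,230,4,"s5"); snap("top",380,540,130,280,4,"t5")
inc(543,-324.7,37,-34)
E
```

```text
TCP [ 540.4 -326.4  117.2] yaw -34.2 tilt 0.32  inc cm/rad [ 0.13 -0.33  8.02] -0.003
```

View pics/s5.png

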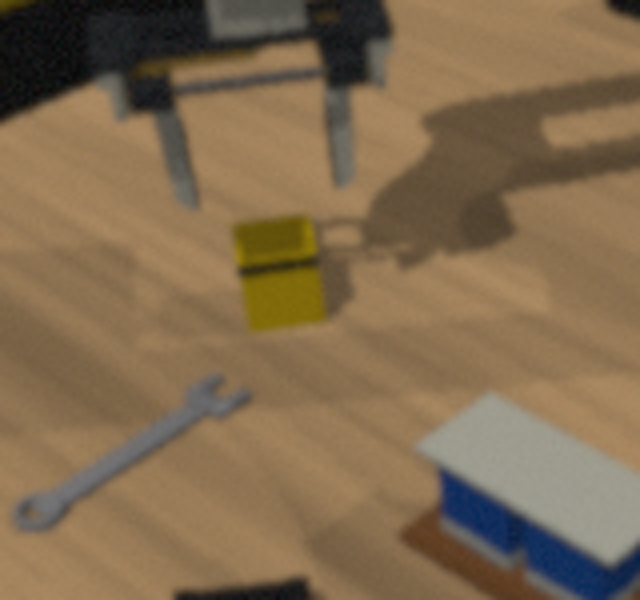

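View pics/t5.png

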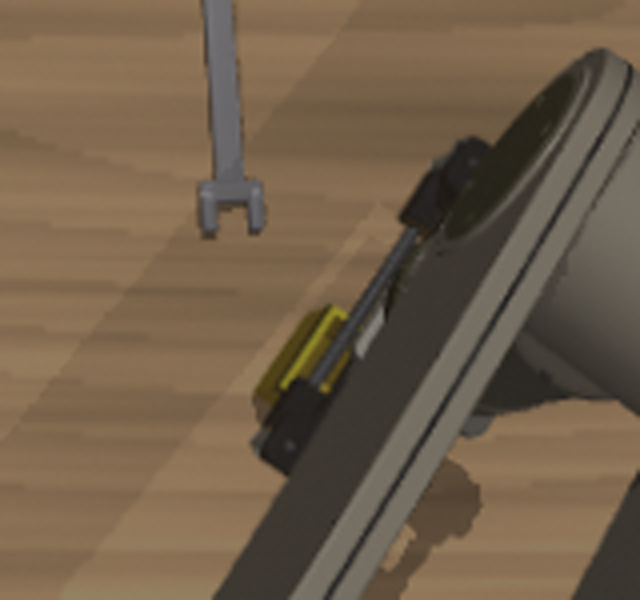

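Jaws straddle the pot (scene crop ~(280,270)); wrench clear. Descending.

Call:
play_rows --increments '[[[0.2,-0.3,1.5,0],[0.2,-0.3,3.5,0],[0.2,-0.3,5.5,0],[0.2,-0.3,6.5,0],[0.2,-0.3,6.5,0]]]'

```text
t: 8.85
tool_pos: [0.5429, -0.3238, 0.0503]
orientation: [3.0, -0.92, -0.009]
force: [0.5, 0.6, 0.0]
opening: 0.0932
```

```bash
python3 - <<'E'
from snap import *
inc(543,-324.7,37,-34)
E
```

```text
TCP [ 542.9 -323.8   50.3] yaw -34.1 tilt 0.39  inc cm/rad [0.07 0.06 1.33] -0.002
```

Call:
play_rows --increments '[[[0.07,0.06,0.7,0],[0.07,0.06,1.3,0],[0.07,0.06,1.3,0]]]'

```text
t: 9.15
tool_pos: [0.5427, -0.3244, 0.0367]
orientation: [3.0, -0.92, -0.01]
force: [-1.1, 0.7, -0.5]
opening: 0.0931
```

Call:
play_rows --increments '[[[0,0,0,0],[0,0,0,0],[0,0,0,0],[0,0,0,0],[0,0,0,0]]]' --jaw 4.5 --squeeze 3

```text
t: 9.65
tool_pos: [0.5429, -0.3245, 0.0369]
orientation: [3.0, -0.92, -0.01]
force: [0.3, 0.9, 0.4]
opening: 0.0574
```

```bash
python3 - <<'E'
from snap import *
inc(543,-324.7,37,-34)
snap("scene",180,340,80,230,4,"s6")
E
```

```text
TCP [ 542.9 -324.5   36.9] yaw -34.1 tilt 0.41  inc cm/rad [ 0.02  0.01 -0.01] -0.002
```

View pics/s6.png

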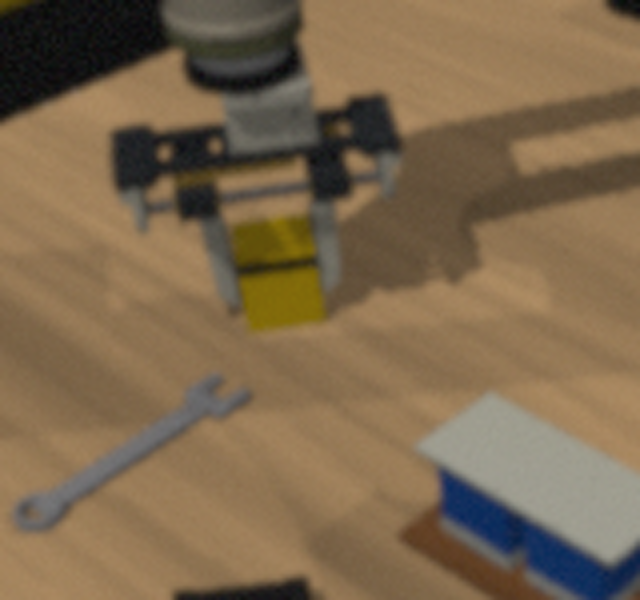

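Call:
play_rows --increments '[[[0,0.4,-0.38,0],[0,0.85,-0.74,0],[0,1.3,-1.05,0],[0,1.82,-1.31,0],[0,1.82,-1.31,0]]]'

```text
t: 10.2
tool_pos: [0.5326, -0.3407, 0.0508]
orientation: [2.999, -0.922, -0.008]
force: [-0.5, -0.3, -0.2]
opening: 0.0562
```

```bash
python3 - <<'E'
from snap import *
inc(543,-324.7,37,-34)
snap("scene",180,340,80,230,4,"s7")
E
```

```text
TCP [ 532.6 -340.7   50.8] yaw -34.2 tilt 0.39  inc cm/rad [-0.03 -1.91  1.37] -0.003
```

View pics/s7.png

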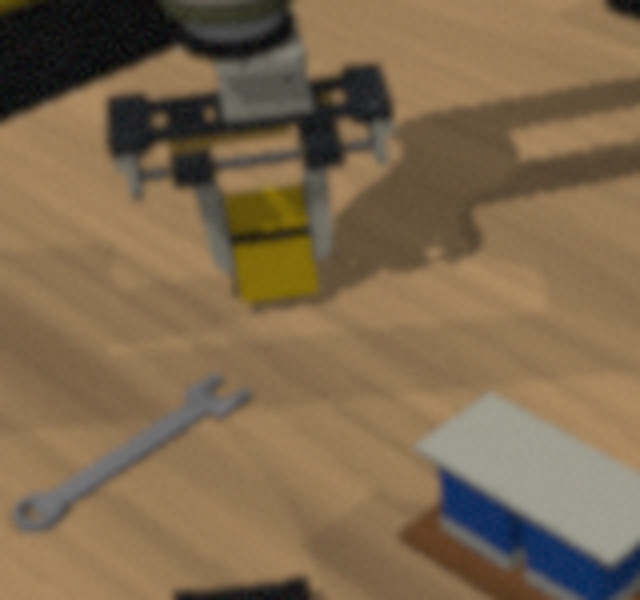

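```bash
cat >> h.py <<'E'
def ycloud(n,p,d,ctr=None,rad=0.09):
    h=cv2.cvtColor(p,cv2.COLOR_BGR2HSV).astype(int)
    m=(h[...,0]>20)&(h[...,0]<35)&(h[...,1]>140)&(h[...,2]>60)
    m=cv2.erode(m.astype(np.uint8),np.ones((3,3)))>0
    P=cloud(n,d,m); 
    if ctr is not None: P=P[np.linalg.norm(P[:,:2]-np.array(ctr)/1000,axis=1)<rad]
    return P
def prof(P,yaw,org):
    "coords: u along tool y dir (yaw-90), w along jaw axis, z; mm"
    a=np.radians(yaw); x=np.array([np.cos(a),np.sin(a)]); y=np.array([x[1],-x[0]])
    q=P[:,:2]*1000-np.array(org); return np.c_[q@y,q@x,P[:,2]*1000]
E
python3 - <<'E'
from h import *
for n in("s6","s7"):
    f=np.load(n+".npz"); P=prof(ycloud("scene",f["p"],f["d"],(533,-340)),-34,(533,-339.6))
    print(n,len(P),P.min(0).round(),P.max(0).round())
    for z in range(0,90,8):
        k=(P[:,2]>=z)&(P[:,2]<z+8)
        if k.sum()>3: print(z,k.sum(),np.percentile(P[k,0],[10,50,90]).round(1))
E
```

```text
s6 386 [-35. -26.   2.] [28. 25. 63.]
0 18 [-30.1 -29.1 -26.8]
8 41 [-30.9 -29.2 -27.2]
16 42 [-31.5 -29.  -26.9]
24 50 [-30.6 -28.2  23.6]
32 80 [-30.7 -27.   24.2]
40 82 [-30.2  15.9  24.3]
48 40 [18.6 22.6 25.4]
56 33 [-30.2 -25.9  22.1]
s7 382 [-15. -25.  15.] [47. 26. 77.]
16 40 [-11.8  -9.6  -8.3]
24 40 [-11.9 -10.2  -8.5]
32 40 [-12.   -9.3  -7.9]
40 51 [-12.7 -10.   42.1]
48 81 [-11.4  -6.1  43.8]
56 73 [-11.3  40.6  43.7]
64 33 [39.9 41.8 44.4]
72 22 [-10.6  -9.2  -3.7]
```

Call:
play_rows --increments '[[[0,-0.7,0.4,0],[0,-1.3,0.9,0],[0,-1.85,1.3,0],[0,-1.85,1.4,0],[0,-1.85,1.4,0]]]'

```text
t: 10.75
tool_pos: [0.5429, -0.3243, 0.0359]
orientation: [3.0, -0.92, -0.01]
force: [-1.3, -1.1, -1.1]
opening: 0.0562
```

Call:
play_rows --increments '[[[0,0,0,0],[0,0,0,0],[0,-0.5,-1,0],[0,-1.3,-2.8,0],[0,-1.3,-2.8,0]]]' --jaw 7.5

```text
t: 11.25
tool_pos: [0.5529, -0.3141, 0.0675]
orientation: [2.999, -0.919, -0.002]
force: [-0.4, -0.6, 0.5]
opening: 0.0747
```

```bash
python3 - <<'E'
from snap import *
p,d=snap("scene",180,340,80,230,4,"s8")
inc(543,-324.7,37,-34)
P=prof(ycloud("scene",p,d,(533,-340)),-34,(533,-339.6)); print(np.percentile(P,[1,99],axis=0).round(1))
k=P[:,0]<-15; print("front w",np.percentile(P[k,1],[1,99]), np.median(P[k,0]),P[k,2].max())
t,M=tool(); print("tcp in pot frame",prof(t[None],-34,(533,-339.6)).round(1))
E
```

```text
TCP [ 552.1 -314.1   66.1] yaw -34.1 tilt 0.3  inc cm/rad [-0.15  1.37  2.92] -0.001
[[-32.  -24.6   5.3]
 [ 27.8  24.9  61.9]]
front w [-24.73058084  25.19131106] -28.516958448963347 64.11603856479763
tcp in pot frame [[-31.8   1.5  66.1]]
```

Call:
play_rows --increments '[[[0,0,0,0],[0,0,0,0],[0,0,0,0],[0,0,0,0]]]' --jaw 4.8 --squeeze 3

```text
t: 11.7
tool_pos: [0.5516, -0.314, 0.0654]
orientation: [2.999, -0.919, -0.006]
force: [0.1, -0.2, -1.6]
opening: 0.0557
```

Call:
play_rows --increments '[[[0,0.3,-0.4,0],[0,0.6,-0.8,0],[0,0.9,-1.2,0],[0,0.9,-1.2,0]]]'

```text
t: 12.1
tool_pos: [0.5468, -0.3223, 0.0787]
orientation: [2.999, -0.92, -0.003]
force: [0.2, 0.6, 1.0]
opening: 0.0557
```

```bash
cat >> snap.py <<'E'
def look(out,org=(533,-339.6),yaw=-34):
    p,d=snap("scene",180,340,80,230,4,out)
    P=prof(ycloud("scene",p,d,org,0.13),yaw,org); print(np.percentile(P,[1,99],axis=0).round(1))
    # side profile plot u (right) z(up)
    im=np.full((400,600,3),255,np.uint8)
    for u,w,z in P: cv2.circle(im,(int(300+u*2.5),int(380-z*2.5)),2,(0,120,200),-1)
    t,M=tool(); a=prof(t[None],yaw,org)[0]; g=int(300+a[0]*2.5)
    cv2.rectangle(im,(g-19,int(380-(a[2]+27)*2.5)),(g+19,int(380-(a[2]-11)*2.5)),(0,0,0),1)
    cv2.line(im,(0,380),(600,380),(0,0,0),1)
    a2=cv2.imread(f"pics/{out}.png"); a2=cv2.resize(a2[:, :],(427,400)); cv2.imwrite(f"pics/{out}.png",np.hstack([a2,im])[:, :1027]); 
    b=cv2.imread(f"pics/{out}.png"); cv2.imwrite(f"pics/{out}.png",cv2.resize(b,(800,312)))
    inc(org[0],org[1],60,yaw)
E
python3 - <<'E'
from snap import *
look("s9")
E
```

```text
[[-36.1 -23.   17.6]
 [ 33.4  27.   73.8]]
TCP [ 546.9 -322.    78.4] yaw -34.1 tilt 0.29  inc cm/rad [-0.17  2.23  1.85] -0.002
```

View pics/s9.png

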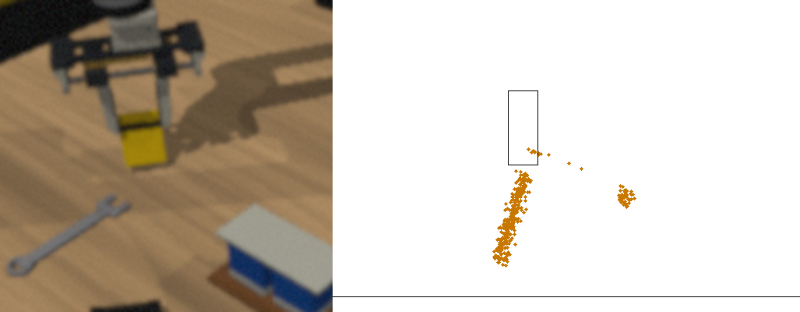

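Scene shows the pot tilting about its far bottom edge (about 17°): the pivot works. Continuing the arc.

Call:
play_rows --increments '[[[0,0.6,-0.25,0],[0,1.3,-0.5,0],[0,2.1,-0.65,0],[0,2.9,-0.7,0],[0,2.9,-0.7,0]]]'

```text
t: 12.65
tool_pos: [0.5301, -0.3474, 0.0861]
orientation: [2.998, -0.922, -0.002]
force: [-0.3, 0.8, 4.1]
opening: 0.0561
```

```bash
python3 - <<'E'
from snap import *
look("s10")
E
```

```text
[[-25.1 -23.8  18.7]
 [  6.8  27.8  74.5]]
TCP [ 530.4 -346.8   86. ] yaw -34.2 tilt 0.3  inc cm/rad [-0.19 -0.75  2.6 ] -0.003
```

View pics/s10.png

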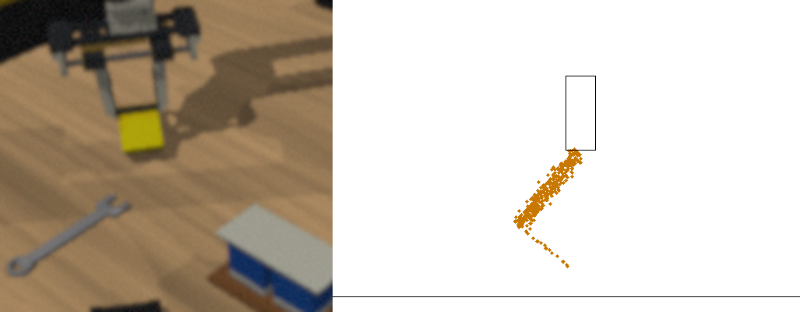

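Call:
play_rows --increments '[[[0,0.6,0,0],[0,1.2,0,0],[0,1.9,0.05,0],[0,2.7,0.15,0],[0,2.7,0.15,0]]]'

```text
t: 13.2
tool_pos: [0.5143, -0.37, 0.084]
orientation: [2.998, -0.923, -0.004]
force: [-0.0, -0.1, 0.1]
opening: 0.056
```

```bash
python3 - <<'E'
from snap import *
look("s11")
E
```

```text
[[ -7.9 -23.7   7.8]
 [ 34.   27.5  74.3]]
TCP [ 514.6 -369.6   84.2] yaw -34.2 tilt 0.3  inc cm/rad [-0.17 -3.53  2.4 ] -0.004
```

View pics/s11.png

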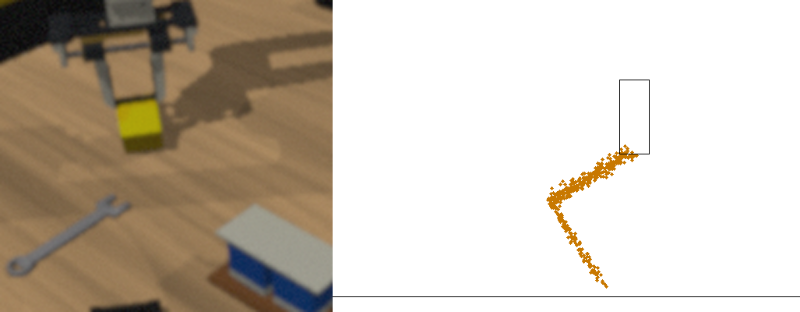

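Call:
play_rows --increments '[[[0,0.7,0.25,0],[0,1.3,0.55,0],[0,2.0,1.0,0],[0,2.7,1.5,0],[0,3.3,2.1,0]]]'

```text
t: 13.75
tool_pos: [0.4955, -0.3977, 0.0628]
orientation: [2.998, -0.924, -0.003]
force: [-0.7, -1.1, 1.2]
opening: 0.0559
```

Call:
play_rows --increments '[[[0,0.1,0.1,0],[0,0.2,0.2,0],[0,0.2,0.2,0]]]'

```text
t: 14.05
tool_pos: [0.4944, -0.3991, 0.0606]
orientation: [2.998, -0.924, -0.004]
force: [0.3, 0.3, 0.0]
opening: 0.0564
```

```bash
python3 - <<'E'
from snap import *
look("s12")
E
```

```text
[[ 17.5 -23.3   5.7]
 [ 64.6  26.8  59.5]]
TCP [ 494.4 -399.    60.6] yaw -34.2 tilt 0.3  inc cm/rad [-0.15 -7.08  0.02] -0.004
```

View pics/s12.png

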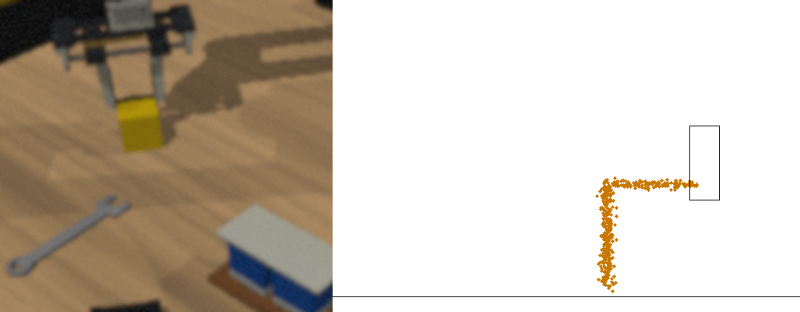

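The pot lies on its side, with the closed bottom at u≈21 mm and its top face level. I'll regrip at the upper corner by the closed end and repeat.

Call:
play_rows --increments '[[[0,0,0,0],[0,0,0,0],[0,-0.2,-0.1,0],[0,-1.2,-0.3,0],[0,-2.5,-0.3,0]]]' --jaw 7.5

```text
t: 14.6
tool_pos: [0.509, -0.378, 0.0639]
orientation: [2.997, -0.925, -0.003]
force: [-0.3, 0.1, 0.9]
opening: 0.0747
```

Call:
play_rows --increments '[[[0,-1,0,0],[0,-2,0,0],[0,-2.8,0.1,0],[0,-2.8,0.1,0]]]'

```text
t: 15.0
tool_pos: [0.5255, -0.3535, 0.0625]
orientation: [2.998, -0.922, -0.003]
force: [-0.2, 0.3, -0.1]
opening: 0.075
```

```bash
python3 - <<'E'
from snap import *
look("s13")
t,M=tool(); print("tcp in pot frame",prof(t[None],-34,(533,-339.6)).round(1))
f=np.load("s13.npz"); P=prof(ycloud("scene",f["p"],f["d"],(500,-370),.13),-34,(533,-339.6))
k=P[:,2]<45; print("bottom u",np.median(P[k,0]),"w",np.percentile(P[k,1],[1,99])); k=P[:,0]>30; print("top z",np.median(P[k,2]))
E
```

```text
[[ 16.4 -23.    4.5]
 [ 62.9  25.5  59.4]]
TCP [ 525.1 -354.2   62.6] yaw -34.2 tilt 0.3  inc cm/rad [-0.17 -1.65  0.25] -0.004
tcp in pot frame [[16.5  1.6 62.6]]
bottom u 20.460909442418565 w [-23.24330228  25.71929454]
top z 57.11691078580572
```

View pics/s13.png

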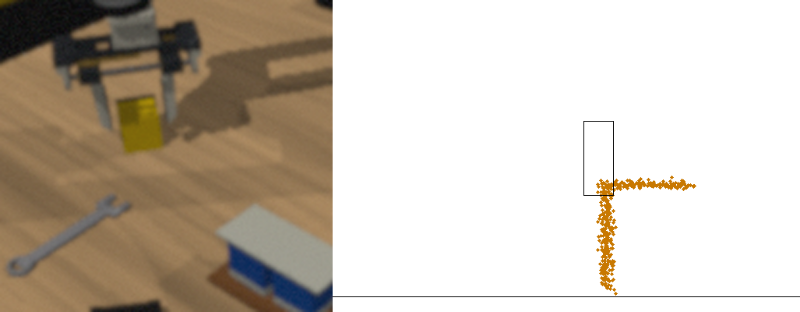

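Call:
play_rows --increments '[[[0,0.1,0.05,0],[0,0.1,0.05,0],[0,0.1,0.05,0],[0,0.1,0.05,0],[0,0.1,0.05,0]]]' --jaw 4.8 --squeeze 3

```text
t: 15.55
tool_pos: [0.5243, -0.3552, 0.062]
orientation: [2.998, -0.924, -0.004]
force: [0.1, -0.3, -0.4]
opening: 0.0556
```

Call:
play_rows --increments '[[[0,0.35,-0.4,0],[0,0.7,-0.8,0],[0,1.1,-1.15,0],[0,1.5,-1.45,0],[0,1.5,-1.45,0]]]'

```text
t: 16.05
tool_pos: [0.516, -0.3685, 0.0775]
orientation: [2.997, -0.924, -0.002]
force: [1.3, -0.4, 0.6]
opening: 0.0557
```

```bash
python3 - <<'E'
from snap import *
look("s14")
E
```

```text
[[ 17.1 -22.6  20.5]
 [ 55.5  27.2  73.2]]
TCP [ 516.  -368.1   77.2] yaw -34.3 tilt 0.3  inc cm/rad [-0.21 -3.32  1.7 ] -0.005
```

View pics/s14.png

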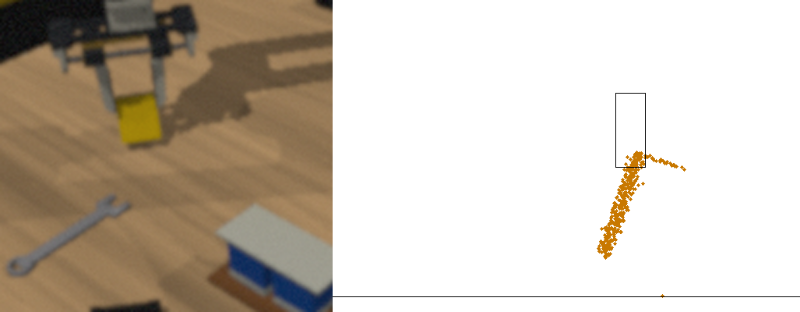

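Call:
play_rows --increments '[[[0,0.7,-0.3,0],[0,1.4,-0.55,0],[0,2.2,-0.75,0],[0,3.1,-0.85,0],[0,3.1,-0.85,0]]]'

```text
t: 16.6
tool_pos: [0.4979, -0.3952, 0.0864]
orientation: [2.996, -0.926, -0.001]
force: [-0.6, 1.0, 3.7]
opening: 0.056
```

```bash
python3 - <<'E'
from snap import *
look("s15")
E
```

```text
[[ 32.5 -23.5  25.3]
 [ 69.4  27.8  79.1]]
TCP [ 498.3 -394.7   86.4] yaw -34.3 tilt 0.31  inc cm/rad [-0.25 -6.52  2.6 ] -0.006
```

View pics/s15.png

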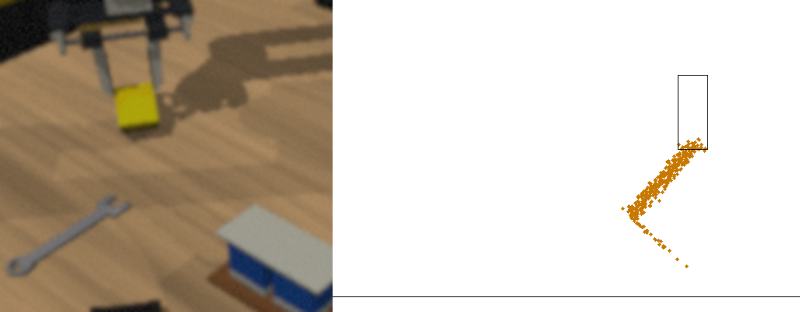

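Call:
play_rows --increments '[[[0,0.6,0,0],[0,1.2,0.05,0],[0,2.0,0.1,0],[0,2.8,0.3,0],[0,2.8,0.3,0]]]'

```text
t: 17.15
tool_pos: [0.4815, -0.4189, 0.083]
orientation: [2.995, -0.928, -0.002]
force: [-0.3, -0.7, 1.5]
opening: 0.0558
```

```bash
python3 - <<'E'
from snap import *
look("s16")
E
```

```text
[[ 49.9 -23.9  16.3]
 [ 96.2  27.1  76.7]]
TCP [ 481.9 -418.4   83.2] yaw -34.4 tilt 0.32  inc cm/rad [-0.24 -9.41  2.26] -0.007
```

View pics/s16.png

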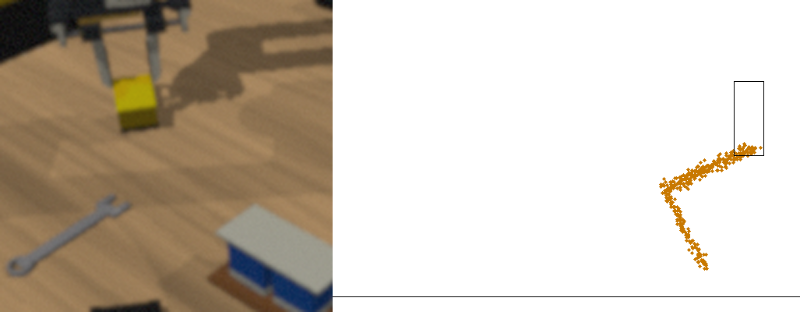

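Call:
play_rows --increments '[[[0,0.7,0.2,0],[0,1.3,0.5,0],[0,1.9,0.85,0],[0,2.5,1.3,0],[0,3.1,1.8,0]]]'

```text
t: 17.7
tool_pos: [0.464, -0.4446, 0.065]
orientation: [2.996, -0.928, -0.001]
force: [0.6, 0.6, 3.9]
opening: 0.0561
```

Call:
play_rows --increments '[[[0,0.1,0.1,0],[0,0.2,0.2,0],[0,0.2,0.2,0]]]'

```text
t: 18.0
tool_pos: [0.4629, -0.4462, 0.0629]
orientation: [2.996, -0.928, -0.002]
force: [-0.1, -0.3, 0.9]
opening: 0.056
```

```bash
python3 - <<'E'
from snap import *
look("s17",org=(500,-388.6))
E
```

```text
[[ 15.  -22.6  13.4]
 [ 67.2  27.3  64.9]]
TCP [ 462.9 -446.1   62.9] yaw -34.4 tilt 0.31  inc cm/rad [-0.19 -6.84  0.25] -0.007
```

View pics/s17.png

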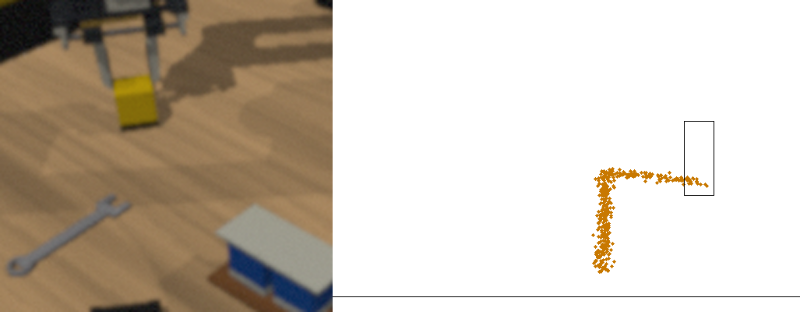

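Call:
play_rows --increments '[[[0,0,-0.1,0],[0,0,-0.25,0],[0,0,-0.25,0]]]'

```text
t: 18.35
tool_pos: [0.463, -0.4459, 0.0654]
orientation: [2.996, -0.927, -0.002]
force: [0.4, -1.0, -0.9]
opening: 0.056
```

Call:
play_rows --increments '[[[0,0,0,0],[0,0,0,0],[0,0,0,0],[0,0,-2,0],[0,0,-4,0]]]' --jaw 7.5

```text
t: 18.85
tool_pos: [0.4625, -0.4451, 0.1048]
orientation: [2.997, -0.928, -0.005]
force: [0.6, -0.2, 0.1]
opening: 0.0753
```

```bash
python3 - <<'E'
from snap import *
look("s18",org=(500,-388.6))
f=np.load("s18.npz"); P=prof(ycloud("scene",f["p"],f["d"],(500,-388),.13),-34,(500,-388.6))
k=P[:,2]<50; print("near u",np.median(P[k,0]),"w",np.percentile(P[k,1],[1,99])); k=P[:,0]>22; print("top z",np.median(P[k,2]),"u,w",np.percentile(P[k],[1,99],axis=0))
p,d=snap("top",440,540,180,280,6,"t18")
E
```

```text
[[ 15.1 -23.4  10.8]
 [ 71.4  26.8  63.5]]
TCP [ 464.3 -447.   109.8] yaw -34.4 tilt 0.45  inc cm/rad [-0.38 -6.87  4.93] -0.007
near u 18.773724270451215 w [-22.76551237  26.80555447]
top z 60.0883140236984 u,w [[ 22.06772487 -24.34076726  11.85291473]
 [ 74.710664    27.30834628 193.1209448 ]]
```

View pics/s18.png

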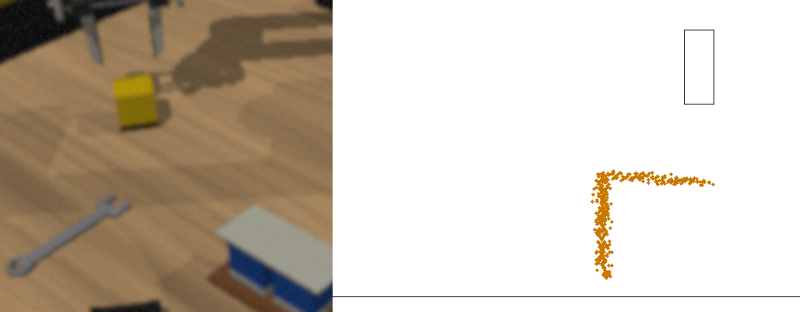

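View pics/t18.png

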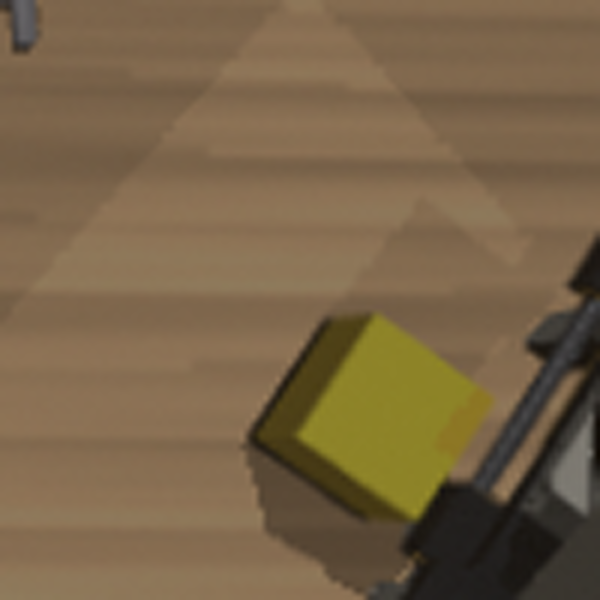

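```bash
python3 - <<'E'
from h import *
org=(500,-388.6)
for n,c in(("s18","scene"),("t18","top")):
    f=np.load(n+".npz"); P=prof(ycloud(c,f["p"],f["d"],(465,-430),.09),-34,org)
    k=(P[:,2]>50)&(P[:,2]<75)&(P[:,0]>24)&(P[:,0]<72); A=np.c_[P[k,:2],np.ones(k.sum())]
    s,*_=np.linalg.lstsq(A,P[k,2],rcond=None); print(c,k.sum(),s.round(3), (A@s).min(),(A@s).max())
# top corners
P=onplane("top",[(440+a/6-.4,180+b/6-.4) for a,b in [(374,312),(494,396),(415,522),(297,435)]],.06)*1000
print(P.mean(0)); 
for i in range(4):
    v=P[(i+1)%4]-P[i]; print(np.linalg.norm(v).round(1),np.degrees(np.arctan2(v[1],v[0])).round(1))
print(prof(P.mean(0)[None]/1000,-34,org))
p,d=read_camera("scene");h=None
P=prof(ycloud("scene",p,d,(465,-430),.09),-34,org);k=(P[:,2]>50)&(P[:,2]<75)&(P[:,0]>24)&(P[:,0]<72); A=np.c_[P[k,:2],np.ones(k.sum())]
s,*_=np.linalg.lstsq(A,P[k,2],rcond=None); print("now",s.round(3))
E
```

```text
scene 116 [-7.2000e-02 -3.0000e-02  6.3694e+01] 58.046945225587464 62.564324257117434
top 502 [-9.000e-03  1.500e-02  6.065e+01] 59.65547291920579 60.832699534217966
[ 476.87526525 -429.09301101   60.        ]
55.9 -123.7
56.6 146.1
55.5 54.7
55.0 -33.5
[[46.50141512  3.47213043 60.        ]]
now [-6.5000e-02 -3.4000e-02  6.3076e+01]
```

Top camera: the pot is flat and mouth-down at ≈(477,−429), top at 60 mm (the scene depth reads a few degrees off at grazing angles). I'll check the sheet from the top, then grip the pot at its centre.

```bash
python3 - <<'E'
from snap import *
p,d=snap("top",240,400,130,260,5,"t19")
h=cv2.cvtColor(p,cv2.COLOR_BGR2HSV).astype(int)
m=(h[...,1]<45)&(h[...,2]>90); m[:150]=0;m[240:]=0;m[:,:260]=0;m[:,380:]=0
print(rect("top",m,.073)); P=cloud("top",d,m);print(np.median(P[:,2]),P.mean(0))
inc(476.5,-429.5,36,-34.5)
E
```

```text
[((599.7509765625, -12.66339111328125), (63.91897201538086, 148.77584838867188), 0.9100635051727295)]
0.0732823164047145 [ 0.59997196 -0.0115059   0.0732812 ]
TCP [ 463.3 -446.   105.6] yaw -34.4 tilt 0.34  inc cm/rad [ 0.14 -2.15  6.94] 0.002
```

View pics/t19.png

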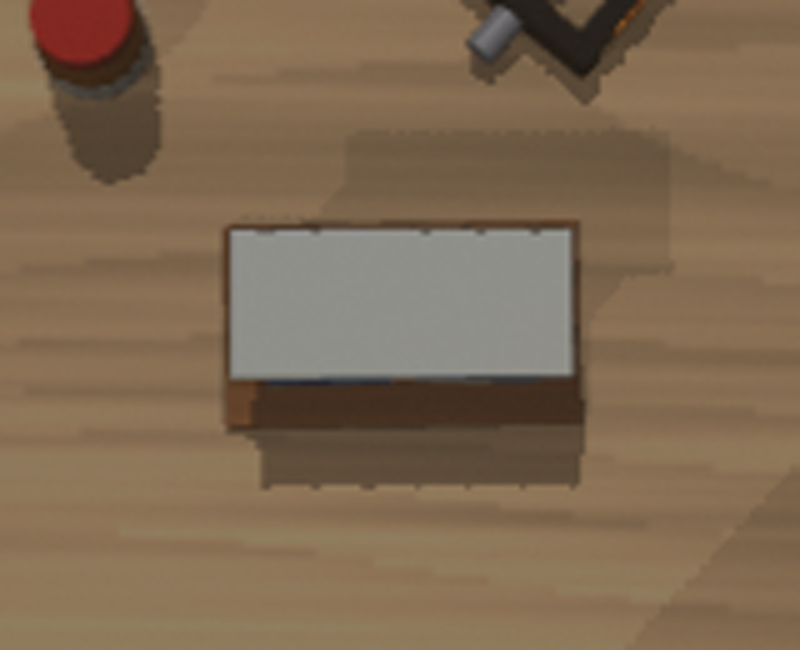

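The sheet sits square over the pots (crop (230,230)–(575,378)), with its centre about 1.5 mm from the board's. Now gripping the pot.

Call:
play_rows --increments '[[[0.07,-1.1,0,0],[0.14,-2.15,0.5,0],[0.14,-2.15,2,0],[0.14,-2.15,3.5,0],[0.14,-2.15,3.5,0]]]' --jaw 8.5

```text
t: 19.55
tool_pos: [0.4745, -0.427, 0.0656]
orientation: [2.999, -0.928, -0.01]
force: [-0.7, 0.3, -1.0]
opening: 0.0851
```

```bash
python3 - <<'E'
from snap import *
inc(476.5,-429.5,36,-34.5)
E
```

```text
TCP [ 474.5 -427.    65.6] yaw -34.4 tilt 0.39  inc cm/rad [0.31 0.08 2.96] 0.002
```

Call:
play_rows --increments '[[[0.3,0.08,1,0],[0.3,0.08,2,0],[0.3,0.08,2.9,0],[0.3,0.08,2.9,0]]]'

```text
t: 19.95
tool_pos: [0.4753, -0.4286, 0.0345]
orientation: [3.0, -0.928, -0.014]
force: [-0.4, 0.5, 1.0]
opening: 0.0847
```

Call:
play_rows --increments '[[[0,0,0,0],[0,0,0,0],[0,0,0,0],[0,0,0,0],[0,0,0,0]]]' --jaw 4.5 --squeeze 20

```text
t: 20.45
tool_pos: [0.4756, -0.4289, 0.0351]
orientation: [3.0, -0.928, -0.013]
force: [0.0, -0.4, 2.5]
opening: 0.0561
```

Call:
play_rows --increments '[[[0,0,-2,0],[0,0,-5,0],[0,0,-9,0],[0,0,-13,0],[0,0,-13,0]]]'

```text
t: 20.95
tool_pos: [0.4796, -0.4319, 0.1733]
orientation: [2.994, -0.927, 0.004]
force: [0.6, -1.2, -0.2]
opening: 0.0563
```

```bash
python3 - <<'E'
from snap import *
look("s20",org=(500,-388.6))
inc(599.5,-13,170,1.3);print(read_state()["q"])
E
```

```text
[[ 13.7 -16.1 151. ]
 [ 64.7  31.8 273.8]]
TCP [ 478.5 -430.9  169.8] yaw -34.4 tilt 0.33  inc cm/rad [-0.62 -4.76 10.95] -0.007
TCP [ 478.5 -430.9  169.8] yaw -34.4 tilt 0.33  inc cm/rad [-13.62 -41.32  -0.26] -0.623
[-0.80954526  0.27900083  1.42898228 -0.00548692  1.43189186 -0.20861804]
```

View pics/s20.png

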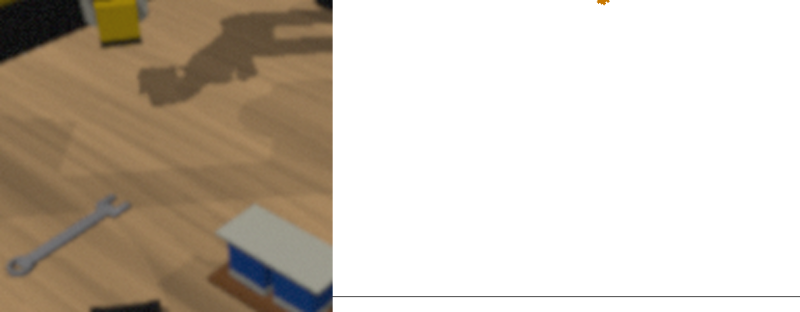

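Pot lifted mouth-down (top-left of the view). Carrying it to the stack.

Call:
play_rows --increments '[[[-1.2,-3.5,-0.5,-0.05],[-2.6,-8,-1,-0.15],[-4,-12.2,-1,-0.27],[-5.4,-16.4,-1,-0.38],[-6.8,-20.6,-1,-0.48]]]'

```text
t: 21.5
tool_pos: [0.5381, -0.2203, 0.1768]
orientation: [3.132, -0.182, -0.007]
force: [0.8, -0.0, -0.7]
opening: 0.0557
```

```bash
python3 - <<'E'
from snap import *
inc(599.5,-13,170,1.3)
E
```

```text
TCP [ 538.1 -220.3  176.8] yaw -6.6 tilt 0.35  inc cm/rad [  3.7  -21.31   0.57] -0.139
```

Call:
play_rows --increments '[[[0.7,-4.2,0,-0.03],[1.4,-8.6,0,-0.06],[2.2,-13,0,-0.1],[3,-17,0.2,-0.139],[3.5,-20,0.4,-0.139]]]'

```text
t: 22.0
tool_pos: [0.5955, -0.023, 0.1699]
orientation: [3.138, 0.041, -0.011]
force: [0.1, 0.0, -1.2]
opening: 0.0557
```

Call:
play_rows --increments '[[[0,0,0,0],[0,0,0,0],[0,0,0,0]]]'

```text
t: 22.3
tool_pos: [0.5948, -0.0238, 0.1689]
orientation: [3.138, 0.04, -0.014]
force: [-0.3, -0.2, -0.8]
opening: 0.0565
```

```bash
python3 - <<'E'
from snap import *
inc(599.5,-13,125,1.3)
snap("scene",220,380,110,260,4,"s21")
f=np.load("s21.npz");P=ycloud("scene",f["p"],f["d"],(600,-13),.08)*1000; print(np.percentile(P,[2,50,98],axis=0).round(1))
E
```

```text
TCP [594.8 -23.8 168.9] yaw 1.5 tilt 0.54  inc cm/rad [ 0.54 -1.09  4.38] 0.003
[[573.6 -35.6 149. ]
 [600.8   2.3 185.9]
 [623.7   6.6 195.4]]
```

View pics/s21.png

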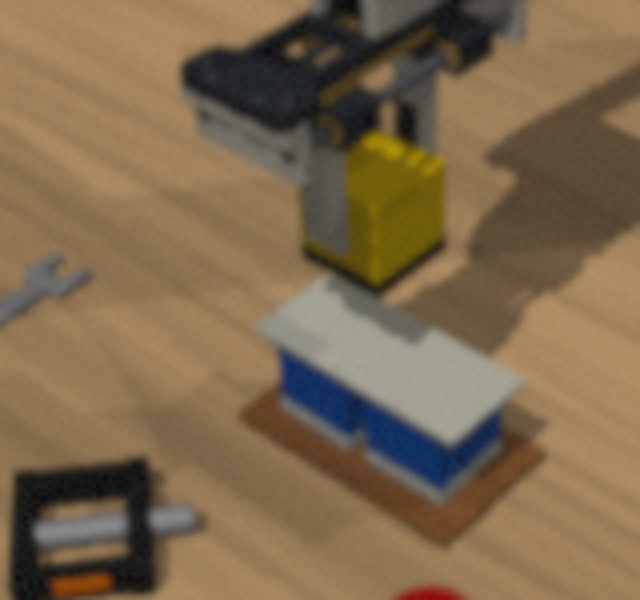

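Pot held level above the sheet, at (375,210) in the crop. Shifting 11 mm in +y and lowering.

Call:
play_rows --increments '[[[0.2,-0.4,0.7,0],[0.4,-0.8,1.6,0],[0.5,-1.1,2.6,0],[0.5,-1.1,3.8,0],[0.5,-1.1,4.4,0]]]'

```text
t: 22.85
tool_pos: [0.5983, -0.0131, 0.1228]
orientation: [3.138, 0.039, -0.017]
force: [0.0, -0.2, -1.7]
opening: 0.0559
```

Call:
play_rows --increments '[[[0,0,0,0],[0,0,0,0]]]'

```text
t: 23.05
tool_pos: [0.5978, -0.0131, 0.1222]
orientation: [3.138, 0.039, -0.019]
force: [-0.5, 0.1, -0.4]
opening: 0.056
```

```bash
python3 - <<'E'
from snap import *
inc(599.5,-13,112,1.3)
E
```

```text
TCP [597.8 -13.1 122.2] yaw 1.4 tilt 0.71  inc cm/rad [ 0.18 -0.01  1.02] 0.002
```

Call:
play_rows --increments '[[[0.18,0,0.3,0],[0.18,0,0.6,0],[0.18,0,0.9,0],[0.18,0,1.1,0],[0.18,0,1.1,0]]]'

```text
t: 23.55
tool_pos: [0.5992, -0.013, 0.1107]
orientation: [3.138, 0.039, -0.02]
force: [0.2, 0.3, -0.8]
opening: 0.0557
```

Call:
play_rows --increments '[[[0,0,0.05,0],[0,0,0.1,0],[0,0,0.15,0],[0,0,0.15,0]]]'

```text
t: 23.95
tool_pos: [0.5992, -0.013, 0.1092]
orientation: [3.138, 0.039, -0.02]
force: [-0.5, 0.4, -0.5]
opening: 0.0563
```

Call:
play_rows --increments '[[[0,0,0.05,0],[0,0,0.1,0],[0,0,0.1,0]]]'

```text
t: 24.25
tool_pos: [0.5992, -0.013, 0.1083]
orientation: [3.138, 0.039, -0.02]
force: [0.0, -0.5, -0.9]
opening: 0.0557
```

Call:
play_rows --increments '[[[0,0,0.05,0],[0,0,0.1,0],[0,0,0.1,0]]]'

```text
t: 24.55
tool_pos: [0.5996, -0.013, 0.1082]
orientation: [3.138, 0.039, -0.018]
force: [-2.3, -0.3, 5.0]
opening: 0.056
```

Gentle contact (5 N). Releasing.

Call:
play_rows --increments '[[[0,0,0,0],[0,0,0,0],[0,0,0,0],[0,0,0,0],[0,0,0,0]]]' --jaw 8

```text
t: 25.05
tool_pos: [0.5995, -0.013, 0.108]
orientation: [3.138, 0.039, -0.019]
force: [-0.5, -0.3, 1.0]
opening: 0.0798
```

Call:
play_rows --increments '[[[0,0,-1,0],[0,0,-3,0],[0,0,-6,0],[0,0,-9,0],[0,0,-12,0]]]'

```text
t: 25.55
tool_pos: [0.6009, -0.0126, 0.23]
orientation: [3.138, 0.039, -0.018]
force: [1.2, -0.1, -0.1]
opening: 0.08
```

Call:
play_rows --increments '[[[0,2,0,0],[0,6,0,0],[0,10,0,0],[0,14,0,0],[0,18,0,0]]]'

```text
t: 26.05
tool_pos: [0.6054, -0.1941, 0.2316]
orientation: [3.138, 0.039, -0.016]
force: [1.3, 0.3, -0.8]
opening: 0.0797
```

Call:
play_rows --increments '[[[0,4,0,0],[0,7,0,0],[0,9,0,0],[0,9,0,0],[0,9,0,0]]]'

```text
t: 26.55
tool_pos: [0.6077, -0.2836, 0.232]
orientation: [3.139, 0.039, -0.016]
force: [0.5, 0.9, 0.1]
opening: 0.08
```

```bash
python3 - <<'E'
from snap import *
snap("scene",200,380,90,300,3,"s22")
p,d=snap("top",240,500,90,260,3,"t22")
h=cv2.cvtColor(p,cv2.COLOR_BGR2HSV).astype(int)
reg=np.zeros((400,640),bool);reg[140:230,270:375]=1
m=(h[...,0]>20)&(h[...,0]<35)&(h[...,1]>140)&(h[...,2]>60)&reg
P=cloud("top",d,m);k=P[:,2]>.125;print("pot",P[k].mean(0),np.median(P[k,2]))
lab=m.copy(); v,u=np.nonzero(m&(d>0)); lab[:]=0; lab[v[k],u[k]]=1
print(rect("top",lab,.133))
ms=(h[...,1]<45)&(h[...,2]>70)&reg|m; print("sheet+pot",rect("top",ms,.073))
E
```

```text
pot [ 0.59970148 -0.01401871  0.13317627] 0.1331339454074234
[((599.7946166992188, -13.70792007446289), (57.68708801269531, 54.21173858642578), 3.392160654067993)]
sheet+pot [((603.0620727539062, -12.610420227050781), (70.54908752441406, 148.77792358398438), 0.907235860824585)]
```

View pics/s22.png

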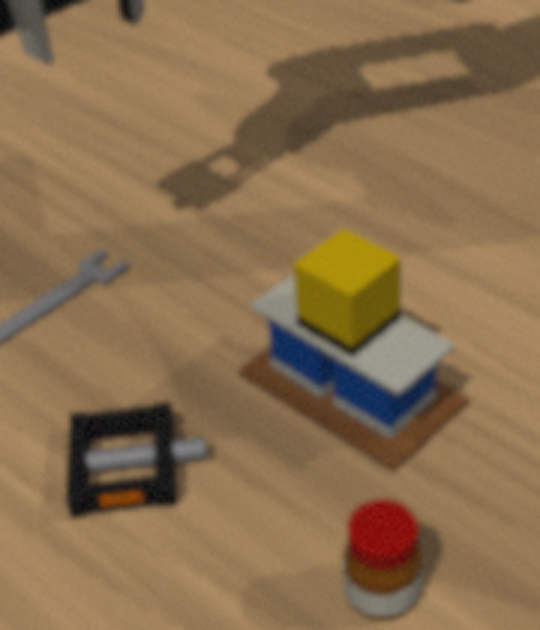

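View pics/t22.png

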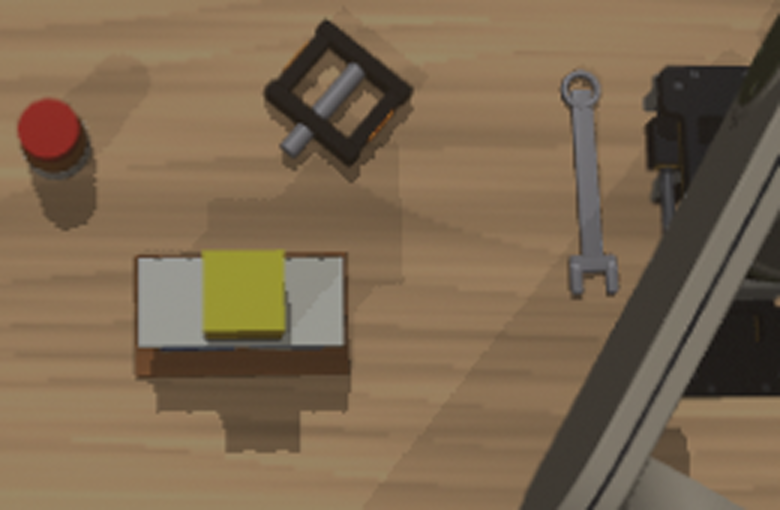

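The stack stands as required: the yellow pot is at (348,290) in the scene crop, mouth-down mid-sheet. The jar, wrench and pedal are in place. Handing in.

```bash
python3 - <<'E'
from plant import *
print(close_job())
E
```

```text
the job is handed in; nothing more can be done
None
```

The job is handed in: the sheet lies over both blue pots and the yellow pot stands mouth-down in the middle of it. It took about 27 s of the 72 s allowed. No verdict was reported.

- **Sheet:** I laid it with about 6 N of contact. The top camera, before the pot went on, put its centre about 1.5 mm from the board's and within about half a degree of square. Its top read 73 mm above the bench, as it should.
- **Yellow pot:** a light central grip held the pot rigid and would not turn it. I put it back and gripped a small patch at an upper corner instead, tipping it over its bottom edge and then over its rim edge in two quarter turns. It was set down with about 5 N of contact. Its centre reads about 1–1.5 mm from the sheet's, with its closed bottom 133 mm above the bench.
- **Bystanders and blue pots:** by eye in the last pictures these all stand where they were; I did not measure them again at the end.

**Checks that disagreed:**
- After the second turn the scene camera's depth showed about 4° of tilt on the pot's top face, while the top camera showed it flat (about 1°). I trusted the top camera.
- My last combined sheet-and-pot mask read about 3 mm off in x, because it took in the pot's raised side. I relied on the earlier sheet-only reading instead.

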